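# Assemble a vacuum filter from nested adapter cones

## Task

Assemble the filter upright on the receiver with the green band, one part at a time and in this order: the big black cone into the receiver's mouth, the red cone into the black one, the white funnel into the red cone, and last the blue lid onto the funnel, each part fully seated. Leave the yellow-banded receiver empty, and leave the flask and the timer where they are.

Things in the scene. Friction and masses are not known exactly. Their poses are not given: they have to be found in the camera images.
- receiver_green: Fixed low grey round filter receiver, 90 mm across (95 at its foot), 70 mm high, with a GREEN band round its side (its floor inside is green too); a short steel hose stub (to 58 mm from the axis, 34 mm up) points along its -x. Origin: centre of its underside, z up. Its open round mouth on top is 55 mm in diameter, in a flat rim ring 72 mm across and 24 mm deep.
- receiver_yellow: The same receiver with a YELLOW band, also fixed: not to be used.
- big_cone: Loose big BLACK hollow adapter cone, 46 mm high, 90 g, narrow end down. Origin: centre of underside, z up. Lower 22 mm tapered (40 mm outside diameter at the bottom, 52 at the top), then a straight grip band 66 mm across, 24 mm high, with an opening of 50 mm. Seated, the band's underside rests on the receiver's rim: origin 48 mm above the receiver's.
- small_cone: Loose smaller RED hollow adapter cone, 46 mm high, 70 g, narrow end down. Origin: centre of underside, z up. Lower 22 mm tapered (33 mm outside at the bottom, 47 at the top), then a straight grip band 58 mm across, 24 mm high, with an opening of 40 mm. Seated, the band's underside rests on the black cone's rim: origin 24 mm above the black cone's.
- funnel: Loose WHITE filter funnel, 58 mm high, 100 g, stem down. Origin: centre of the stem's underside, z up. Stem 22 mm long, tapered (27 mm outside at the bottom, 37 at the top); above it a straight cup 54 mm outside, 36 mm high, open at the top (46 mm inside, 31 mm deep). Seated, the cup's underside rests on the red cone's rim: origin 24 mm above the red cone's.
- lid: Loose BLUE lid, 40 mm high, 60 g, standing on its spigot. Origin: centre of its underside, z up. Spigot 12 mm deep (34 mm across at the bottom, 42 at the top), then a disc 58 mm across, 5 mm thick, then a round knob 18 mm across, 24 to 40 mm above the origin. Seated, the disc lies on the funnel's rim: origin 46 mm above the funnel's.
- flask: Bystander: loose conical glass flask with blue contents, 80 mm across its base, 122 mm high. Origin: centre of its underside.
- kitchen_timer: Bystander: loose white timer lying flat, 62 x 66 mm, 16 mm high. Origin: centre of its underside.
Things that resemble listed ones, but are neither listed nor needed, are in the scene too. What is meant by the funnel is not pink, and is the larger of those in its own colour.

How it is judged:
By the outcome, as a careful person would: the job done as asked, in the order asked, and still so for the second after the job is handed in, with the robot touching nothing.
It also fails if it takes over 122 s, if anything falls off the work surface, if the arm or the gripper's body presses on something with over 40 N, if the wrist force passes 120 N, or if a joint passes its speed limit or range.

## Robot

A 6-joint arm with a two-finger parallel gripper is mounted at the origin on the work surface; the furniture and walls round the work are solid. World frame = base frame: x ahead of the robot, y to its left, z up, the work surface at z = 0. Lengths are in m, angles in degrees, forces in N, time in s.
With the tool pointing down it reaches from about 0.375 to 0.9 m from the base axis. Payload 3.1 kg.
Tool frame: the origin (TCP) lies midway between the tips of the shut fingers; the grasp point (between the pads) lies 19 mm behind it; z points along the fingers, y is the line along which they close (so a half turn about z gives the same grasp; the last joint's range is limited). The gripper opens to 87 mm and grips with 3 to 60 N. Pads are 19 mm wide; open, the fingers measure 117 mm over their backs; the gripper's body (75 mm by 190 mm) begins 51 mm behind the grasp point.
Start: joints at [-85.285, 30.224, 82.088, -0, 67.689, -10.227], TCP at [0.161, -0.604, 0.223] pointing down, gripper open.
Joint ranges: [-176.69, 176.69], [-43.24, 126.21], [12.49, 139.97], [-82, 262], [0, 151.66], [-163.58, 163.58]. Speed limits (degrees/s): [159.86, 159.86, 180, 180, 180, 180].

## Interface

Orientations are given as a 3x3 rotation matrix whose columns are the frame's x, y, z axes.
In Python, from rig import read_state, optics, bot gives the robot as it stands. The module is installed in compiled form; this text tells all that it offers.
- The arm moves only by the tool send_rows, never from a script. Its argument "commands" is a list of rows, each a list of 7 numbers: the turn, a rotation vector about the tool's x, y, z in units of 5 degrees (1.0 is 5 degrees), then the shift along the tool's x, y, z in units of 30 mm (1.0 is 30 mm), then the opening, from 0 (shut) to 1 (fully open). In form: [[rx, ry, rz, tx, ty, tz, gripper], ...]. A call has 1 to 20 rows; each row is the pose to reach, as a shift and turn from the pose commanded when the call began, along the tool's axes at that moment; what a row does not reach only later rows make up. A row lasts 1/12 s, in which the tool goes at most 41.7 mm and 7.16 degrees, less where a joint would pass 70% of its speed; a pose out of reach is approached as far as the arm can. A call with a gripper value outside its range is refused whole. The fingers move at their own pace and stop on an object; the grip force is fixed at half the most. Time passes only in rows, so rows that repeat a pose let the fingers close. It gives the time, the measured TCP pose, the force, the opening and the grip force at its end, in the units of the state.
- read_state(): the state, without advancing time (a new reading comes with each control period).
- optics.capture(name): name is "scene" or "top" or "wrist"; returns a dict with "image" (384x512x3 uint8, blue, green, red), "intrinsics" (3x3 intrinsics, pixels), "extrinsics" (4x4, takes a point from world to camera coordinates); the wrist camera has in their place "T_tool_cam" (4x4, takes a point from camera to tool coordinates, whose origin is the TCP and whose axes are the flange's). Camera axes: x right, y down, z forward; pixel columns grow to the right and rows downward; lengths in m; the calibration is good to about 2 mm. A picture is of the moment at which its call begins: read the wrist's pose just before it. There is no depth.
- bot.hand_in(): hands the job in; it is judged then, once.
The state is a dict: "time_s": time; "joint_positions": joint angles; "qvel": joint speeds; "tau": joint torques, N m; "position": TCP position; "tcp_rot": TCP orientation; "force": force on the tool from outside, world axes, zero at the start; "moment": the same for the moment, N m; "opening": opening from 0.0 (shut) to 1.0 (fully open); "grasp_force": force on a finger pad.
Only numpy, scipy, OpenCV 4.12 (cv2) and the standard library are available. Lean on these libraries where they do the work, as an engineer would, in place of code of your own. Each camera call takes 0.05 s, during which the arm holds its last target. There are 200 camera calls.

## Working session

There is one attempt and no reset: what is moved stays moved. The work goes in short steps, Python scripts to look and compute and a tool call to move; the robot and the scene stay as the last step left them, time stands still between calls to the robot, and variables do not carry over. Pictures are saved under pics/ and viewed, at most 15 in all, crops included, and the job is handed in when it is done.

Besides the shell and the picture viewer there is one more tool, called after ">>>" as a command line: name --pt "numbers of a row" for each row, then --argument value for the rest. send_rows: Moves the arm, as the interface text tells. Its arguments: {"type":"object","properties":{"commands":{"type":"array","items":{"type":"array","items":{"type":"number"}}}},"required":["commands"]}

```bash
mkdir -p pics; python3 - <<'E'
from rig import read_state, optics, bot
import cv2,numpy as np,pickle
s=read_state();print({k:np.round(v,3).tolist() for k,v in s.items()})
d={}
for n in("scene","top"):
    c=optics.capture(n);d[n]=c;cv2.imwrite(f"pics/{n}0.png",c["image"])
    print(n,np.round(c["intrinsics"],1).tolist(),np.round(c["extrinsics"],3).tolist())
pickle.dump(d,open("c0.pkl","wb"))
E
```

```text
{'time_s': 0.0, 'joint_positions': [-85.284, 30.279, 82.154, 0.0, 67.689, -10.226], 'qvel': [-0.04, -0.046, -0.008, 0.047, 0.064, 0.027], 'tau': [-0.0, -44.004, -17.659, 0.063, 0.058, -0.0], 'position': [0.161, -0.603, 0.222], 'tcp_rot': [[0.966, 0.258, -0.0], [0.258, -0.966, 0.002], [0.0, -0.002, -1.0]], 'force': [-0.867, -0.519, 0.596], 'moment': [0.023, -0.009, 0.002], 'grasp_force': 0.0, 'opening': 0.998}
scene [[420.0, 0.0, 253.8], [0.0, 420.0, 187.5], [0.0, 0.0, 1.0]] [[-0.519, -0.855, -0.002, 0.279], [-0.67, 0.409, -0.619, 0.363], [0.53, -0.32, -0.785, 0.843], [0.0, 0.0, 0.0, 1.0]]
top [[482.5, 0.0, 250.7], [0.0, 482.5, 204.8], [0.0, 0.0, 1.0]] [[0.02, -1.0, -0.009, 0.006], [-0.997, -0.019, -0.077, 0.527], [0.077, 0.011, -0.997, 1.358], [0.0, 0.0, 0.0, 1.0]]
```

View pics/scene0.png

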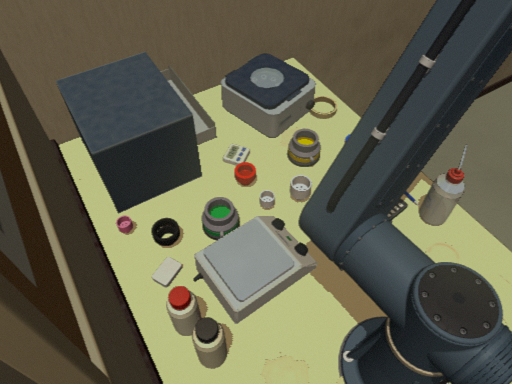

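View pics/top0.png

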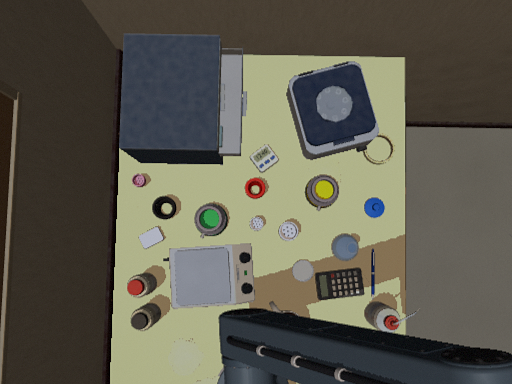

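The two views show the green receiver at top (210,219), black cone (164,207), red cone (256,188), large white funnel (288,231) with a smaller look-alike at (257,224), and the lid at (374,207). The flask is at (345,246), the timer at (264,157) and the yellow receiver at (322,191).

```bash
cat > h.py <<'E'
import numpy as np,cv2
from rig import read_state, optics, bot
def ray(K,E,uv):
    R=E[:3,:3];o=-R.T@E[:3,3];d=R.T@np.linalg.inv(K)@np.array([uv[0],uv[1],1.]);return o,d
def plane(K,E,uv,z):
    o,d=ray(K,E,uv);return o+d*(z-o[2])/d[2]
def proj(K,E,p):
    q=E[:3,:3]@np.asarray(p)+E[:3,3];q=K@q;return q[:2]/q[2]
def wrist():
    s=read_state();c=optics.capture("wrist");T=np.eye(4);T[:3,:3]=s["tcp_rot"];T[:3,3]=s["position"]
    return c["image"],np.array(c["intrinsics"]),np.linalg.inv(T@np.array(c["T_tool_cam"])),s
E
python3 - <<'E'
import pickle,cv2,numpy as np
from h import *
d=pickle.load(open("c0.pkl","rb"))
c=d["top"];im=c["image"];K=c["intrinsics"];E=c["extrinsics"]
print("cam",-E[:3,:3].T@E[:3,3])
cr=im[150:270,125:395];cv2.imwrite("pics/crop.png",cv2.resize(cr,None,fx=2.96,fy=2.96,interpolation=cv2.INTER_CUBIC))
hsv=cv2.cvtColor(im,cv2.COLOR_BGR2HSV)
def f(name,uv,r,m,z):
    M=np.zeros(im.shape[:2],np.uint8);cv2.circle(M,uv,r,255,-1);M&=m.astype(np.uint8)*255
    cs,_=cv2.findContours(M,cv2.RETR_EXTERNAL,cv2.CHAIN_APPROX_NONE);k=max(cs,key=cv2.contourArea)
    (ctr,rad)=cv2.minEnclosingCircle(k);x,y,w,h=cv2.boundingRect(k)
    print(name,np.round(ctr,1),round(rad,1),(x,y,w,h),[np.round(plane(K,E,ctr,zz),4)[:2].tolist() for zz in z])
H,S,V=hsv[...,0],hsv[...,1],hsv[...,2]
f("green floor",(210,219),20,(H>45)&(H<85)&(S>120),[0.01,.07])
f("black",(164,207),18,V<70,[.046,.023])
f("red",(256,188),16,((H<8)|(H>172))&(S>140),[.046,.023])
f("white",(288,231),13,(S<60)&(V>90),[.058,.03])
f("blue",(374,207),14,(H>100)&(H<130)&(S>120),[.02,.04])
f("rim grey",(210,219),20,(S<60)&(V>60),[.07])
E
```

```text
cam [4.21053759e-01 6.83478103e-04 1.39464099e+00]
green floor [209.  218.5] 9.6 (200, 210, 19, 18) [[0.486, 0.1349], [0.4832, 0.129]]
black [163.9 207.6] 11.7 (153, 196, 23, 23) [[0.5126, 0.2589], [0.5141, 0.2633]]
red [254.9 187.8] 10.3 (245, 178, 20, 21) [[0.5732, 0.0046], [0.5758, 0.0046]]
white [288. 231.] 13.0 (275, 219, 26, 26) [[0.4534, -0.0893], [0.4541, -0.0912]]
blue [373.9 207.4] 9.9 (365, 198, 19, 19) [[0.5263, -0.3354], [0.5248, -0.3305]]
rim grey [210. 219.] 20.0 (190, 200, 40, 40) [[0.4819, 0.1263]]
```

View pics/crop.png

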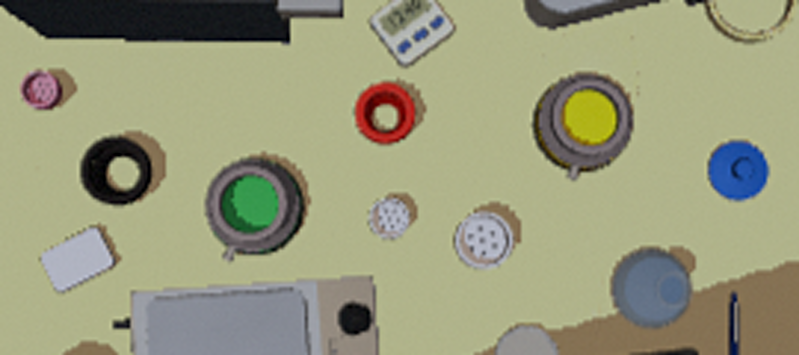

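The crop confirms every part stands upright, and the larger white funnel is at top (288,231). Next I'll move over the black cone and receiver for close looks with the wrist camera.

```bash
cat >> h.py <<'E'
def row(x,y,z,yawzero=True):
    s=read_state();R=np.array(s["tcp_rot"]);d=R.T@(np.array([x,y,z])-s["position"])/.03
    G=np.array([[1,0,0],[0,-1,0],[0,0,-1.]])
    rv=np.degrees(cv2.Rodrigues(R.T@G)[0].ravel())/5 if yawzero else np.zeros(3)
    return np.round(np.r_[rv,d],2).tolist()
E
python3 - <<'E'
from h import *
print(row(.45,-.2,.28),row(.49,.19,.28)); print(optics.capture("wrist")["T_tool_cam"].round(3).tolist())
E
```

```text
[-0.02, -0.0, 2.99, 12.77, -10.51, -1.92] [-0.02, -0.0, 2.99, 17.41, -22.72, -1.89]
[[-0.001, -0.963, -0.271, 0.074], [1.0, -0.0, -0.002, 0.0], [0.001, -0.271, 0.963, -0.162], [0.0, 0.0, 0.0, 1.0]]
```

>>> send_rows --pt "0 0 1 6 -5 -1.9 1" --pt "0 0 2.99 12.77 -10.5 -1.9 1" --pt "0 0 2.99 12.77 -10.5 -1.9 1" --pt "0 0 2.99 12.77 -10.5 -1.9 1" --pt "0 0 2.99 12.77 -10.5 -1.9 1" --pt "0 0 2.99 12.77 -10.5 -1.9 1" --pt "0 0 2.99 12.77 -10.5 -1.9 1" --pt "0 0 2.99 12.77 -10.5 -1.9 1" --pt "0 0 2.99 12.77 -10.5 -1.9 1" --pt "0 0 2.99 12.77 -10.5 -1.9 1" --pt "0 0 2.99 12.77 -10.5 -1.9 1" --pt "0 0 2.99 12.77 -10.5 -1.9 1" --pt "0 0 2.99 12.77 -10.5 -1.9 1" --pt "0 0 2.99 12.77 -10.5 -1.9 1"

```text
time_s: 1.32
position: [0.451, -0.1987, 0.2796]
tcp_rot: [[1.0, 0.005, 0.0], [0.005, -1.0, -0.0], [0.0, 0.0, -1.0]]
force: [-0.6, -0.3, -0.2]
opening: 1.001
grasp_force: 0.0
```

>>> send_rows --pt "0 0 0 1.33 -13 0 1" --pt "0 0 0 1.33 -13 0 1" --pt "0 0 0 1.33 -13 0 1" --pt "0 0 0 1.33 -13 0 1" --pt "0 0 0 1.33 -13 0 1" --pt "0 0 0 1.33 -13 0 1" --pt "0 0 0 1.33 -13 0 1" --pt "0 0 0 1.33 -13 0 1" --pt "0 0 0 1.33 -13 0 1" --pt "0 0 0 1.33 -13 0 1" --pt "0 0 0 1.33 -13 0 1" --pt "0 0 0 1.33 -13 0 1" --pt "0 0 0 1.33 -13 0 1" --pt "0 0 0 1.33 -13 0 1" --pt "0 0 0 1.33 -13 0 1"

```text
time_s: 2.57
position: [0.4902, 0.1875, 0.2795]
tcp_rot: [[1.0, -0.003, -0.0], [-0.003, -1.0, -0.0], [-0.0, 0.0, -1.0]]
force: [-0.1, 0.5, 0.6]
opening: 0.999
grasp_force: 0.0
```

```bash
python3 - <<'E'
from h import *
im,K,E,s=wrist();cv2.imwrite("pics/w1.png",im);print(K.tolist(),s["position"],s["tcp_rot"],s["time_s"])
for p in [(.483,.129,.07),(.513,.259,.046),(.483,.129,.004)]: print(proj(K,E,p))
np.savez("w1.npz",im=im,K=K,E=E)
E
```

```text
[[312.03598404972007, 0.0, 251.6627102510531], [0.0, 312.03598404972007, 193.6002083015005], [0.0, 0.0, 1.0]] [0.4901982  0.18754582 0.27950159] [[ 9.99995997e-01 -2.80846294e-03 -3.43183968e-04]
 [-2.80859758e-03 -9.99995979e-01 -3.92502905e-04]
 [-3.42080259e-04  3.93465199e-04 -9.99999864e-01]] 2.5667
[300.06441246 174.83559199]
[195.34944112 147.91597814]
[293.16354086 164.89753971]
```

View pics/w1.png

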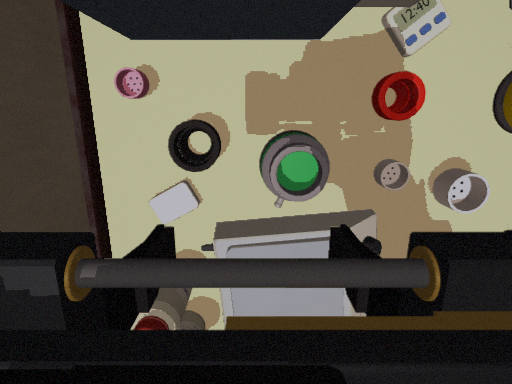

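Wrist view: the black cone is at (194,146), the receiver rim at (299,172), red at (399,95) and the white funnel at (467,190), close to the predictions. Next step is to refine these centres.

```bash
cat >> h.py <<'E'
def blob(im,K,E,uv,r,kind,z):
    h=cv2.cvtColor(im,cv2.COLOR_BGR2HSV);H,S,V=[h[...,i].astype(int) for i in range(3)]
    m={"black":V<60,"red":((H<8)|(H>172))&(S>130),"white":(S<45)&(V>80),"blue":(H>100)&(H<130)&(S>110)}[kind]
    M=np.zeros(im.shape[:2],np.uint8);cv2.circle(M,(int(uv[0]),int(uv[1])),r,255,-1);M&=m.astype(np.uint8)*255
    M=cv2.morphologyEx(M,cv2.MORPH_OPEN,np.ones((3,3)))
    k=cv2.convexHull(max(cv2.findContours(M,cv2.RETR_EXTERNAL,cv2.CHAIN_APPROX_NONE)[0],key=cv2.contourArea))
    c,_=cv2.minEnclosingCircle(k);return np.round(c,1),cv2.boundingRect(k),np.round(plane(K,E,c,z),4)[:2]
def circ(im,K,E,p,r,dr=2):
    uv=proj(K,E,p);a=proj(K,E,np.add(p,[0,r,0]));R=np.hypot(*(a-uv));g=cv2.cvtColor(im,cv2.COLOR_BGR2GRAY)
    x0,y0=int(uv[0])-60,int(uv[1])-60;x0=max(x0,0);y0=max(y0,0);s=4
    g=cv2.resize(g[y0:y0+120,x0:x0+120],None,fx=s,fy=s,interpolation=cv2.INTER_CUBIC)
    c=cv2.HoughCircles(g,cv2.HOUGH_GRADIENT,1,20,param1=80,param2=18,minRadius=int((R-dr)*s),maxRadius=int((R+dr)*s))
    return [] if c is None else [(np.round(q/s+[x0,y0,0],1),np.round(plane(K,E,q[:2]/s+[x0,y0],p[2]),4)[:2]) for q in c[0][:3]]
E
python3 - <<'E'
from h import *
import pickle
w=np.load("w1.npz");t=pickle.load(open("c0.pkl","rb"))["top"]
W=(w["im"],w["K"],w["E"]);T=(t["image"],t["intrinsics"],t["extrinsics"])
print("black",blob(*W,(195,146),36,"black",.034),blob(*T,(164,207),18,"black",.034))
print("red",blob(*W,(399,95),36,"red",.034),blob(*T,(256,188),18,"red",.034))
print("white",blob(*W,(467,190),34,"white",.04),blob(*T,(288,231),13,"white",.04))
for n,r in(("outer",.036),("mouth",.0275)):
    print(n,"W",circ(*W,(.483,.129,.07),r),"T",circ(*T,(.483,.129,.07),r,1.5))
E
```

```text
black (array([194.4, 145.1]), (169, 120, 52, 52), array([0.515 , 0.2622])) (array([163.9, 207.6]), (153, 197, 23, 22), array([0.5134, 0.2612]))
red (array([398.5,  96. ]), (372, 71, 53, 50), array([0.5751, 0.0046])) (array([254.8, 187.8]), (245, 178, 20, 21), array([0.5745, 0.0049]))
white (array([469., 194.]), (448, 173, 43, 41), array([ 0.4495, -0.1025])) (array([288., 231.]), (279, 221, 19, 20), array([ 0.454 , -0.0904]))
outer W [(array([298.4, 173.6,  28. ]), array([0.4845, 0.1311])), (array([290.6, 167.9,  30.5]), array([0.4916, 0.1407])), (array([289.4, 160.1,  28.6]), array([0.5011, 0.1425]))] T [(array([208.9, 218.6,  12.8]), array([0.4829, 0.1294])), (array([164.1, 207.4,  11.9]), array([0.5115, 0.2537])), (array([211.4, 223.1,  13.2]), array([0.4706, 0.1222]))]
mouth W [(array([298.4, 173.6,  22.1]), array([0.4845, 0.1311])), (array([293.9, 168.9,  24.4]), array([0.4904, 0.1368]))] T [(array([208.9, 218.6,  10.1]), array([0.4829, 0.1294])), (array([254.1, 188.4,   9.7]), array([0.5688, 0.0066])), (array([163.9, 206.9,  11.1]), array([0.5129, 0.2544]))]
```

>>> send_rows --pt "0 0 0 0.82 -2.49 0 1" --pt "0 0 0 0.82 -2.49 0 1" --pt "0 0 0 0.82 -2.49 0 1" --pt "0 0 0 0.82 -2.49 6 1" --pt "0 0 0 0.82 -2.49 6 1" --pt "0 0 0 0.82 -2.49 6 1" --pt "0 0 0 0.82 -2.49 6 1" --pt "0 0 0 0.82 -2.49 6 1" --pt "0 0 0 0.82 -2.49 6 1" --pt "0 0 0 0.82 -2.49 6 1" --pt "0 0 0 0.82 -2.49 6 1"

```text
time_s: 3.53
position: [0.5162, 0.2639, 0.101]
tcp_rot: [[1.0, -0.001, 0.003], [-0.001, -1.0, 0.001], [0.003, -0.001, -1.0]]
force: [-0.2, 0.3, 1.0]
opening: 1.001
grasp_force: 0.0
```

```bash
python3 - <<'E'
from h import *
im,K,E,s=wrist();cv2.imwrite("pics/w2.png",im);print(s["position"],s["force"],row(.515,.262,.025))
E
```

```text
[0.51622633 0.2638725  0.10104086] [-0.17400934  0.26694106  1.00694554] [-0.01, -0.05, -0.01, -0.06, 0.07, 2.55]
```

View pics/w2.png

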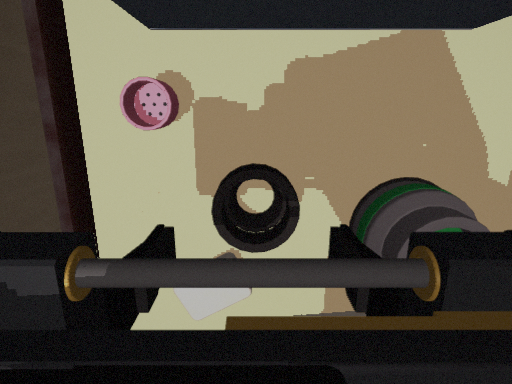

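The black cone at (256,208) is centred between the fingers (about column 252). I'll descend and grip.

>>> send_rows --pt "0 0 0 -0.05 0.06 1 1" --pt "0 0 0 -0.05 0.06 2 1" --pt "0 0 0 -0.05 0.06 2.53 1" --pt "0 0 0 -0.05 0.06 2.53 1" --pt "0 0 0 -0.05 0.06 2.53 1" --pt "0 0 0 -0.05 0.06 2.53 1" --pt "0 0 0 -0.05 0.06 2.53 0.5" --pt "0 0 0 -0.05 0.06 2.53 0.5" --pt "0 0 0 -0.05 0.06 2.53 0.5" --pt "0 0 0 -0.05 0.06 2.53 0.5" --pt "0 0 0 -0.05 0.06 2.53 0.5" --pt "0 0 0 -0.05 0.06 2.53 0.5"

```text
time_s: 4.58
position: [0.5136, 0.2623, 0.0244]
tcp_rot: [[1.0, -0.0, 0.001], [-0.0, -1.0, 0.0], [0.001, -0.0, -1.0]]
force: [-0.7, -1.3, 6.2]
opening: 0.755
grasp_force: 30.4
```

>>> send_rows --pt "0 0 0 0 0 -1 0.5" --pt "0 0 0 0 0 -4 0.5" --pt "0 0 0 0 0 -4 0.5" --pt "0 0 0 0 0 -4 0.5" --pt "0 0 0 -1 4.4 -4 0.5" --pt "0 0 0 -1 4.4 -4 0.5" --pt "0 0 0 -1 4.4 -4 0.5" --pt "0 0 0 -1 4.4 -4 0.5" --pt "0 0 0 -1 4.4 -4 0.5" --pt "0 0 0 -1 4.4 -4 0.5" --pt "0 0 0 -1 4.4 -4 0.5"

```text
time_s: 5.5
position: [0.4838, 0.131, 0.1435]
tcp_rot: [[1.0, 0.0, 0.001], [0.0, -1.0, 0.001], [0.001, -0.001, -1.0]]
force: [-0.0, -0.5, -1.6]
opening: 0.757
grasp_force: 30.3
```

```bash
python3 - <<'E'
from h import *
im,K,E,s=wrist();cv2.imwrite("pics/w3.png",im);print(s["position"],s["force"],s["opening"],row(.4835,.1305,.0724))
E
```

```text
[0.48378781 0.13103516 0.14352655] [-0.00244099 -0.45562549 -1.58452258] 0.7572100965021118 [-0.01, -0.01, 0.01, -0.01, 0.03, 2.37]
```

View pics/w3.png

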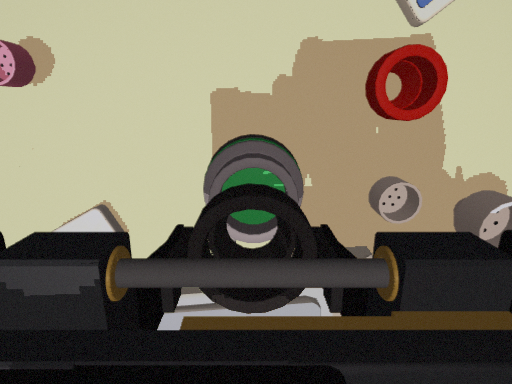

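The cone hangs at (254,247), in line with the receiver at (253,190). I'll lower it.

>>> send_rows --pt "0 0 0 0 0 0.7 0.5" --pt "0 0 0 0 0 1.2 0.5" --pt "0 0 0 0 0 1.6 0.5" --pt "0 0 0 0 0 1.9 0.5" --pt "0 0 0 0 0 2.15 0.5" --pt "0 0 0 0 0 2.3 0.5" --pt "0 0 0 0 0 2.38 0.5" --pt "0 0 0 0 0 2.38 0.5" --pt "0 0 0 0 0 2.38 0.5"

```text
time_s: 6.3
position: [0.4837, 0.1304, 0.0726]
tcp_rot: [[1.0, 0.0, 0.001], [0.0, -1.0, 0.0], [0.001, -0.0, -1.0]]
force: [0.3, 0.5, -0.9]
opening: 0.751
grasp_force: 30.3
```

>>> send_rows --pt "0 0 0 0 0 0.03 0.5" --pt "0 0 0 0 0 0.03 0.5" --pt "0 0 0 0 0 0.03 0.85" --pt "0 0 0 0 0 0.0 1" --pt "0 0 0 0 0 -0.05 1" --pt "0 0 0 0 0 -0.05 1" --pt "0 0 0 0 0 -2 1" --pt "0 0 0 0 0 -5 1" --pt "0 0 0 0 0 -5 1" --pt "0 0 0 0 0 -5 1" --pt "0 0 0 0 0 -5 1" --pt "0 0 0 0 0 -5 1" --pt "0 0 0 0 0 -5 1"

```text
time_s: 7.38
position: [0.4822, 0.1301, 0.2215]
tcp_rot: [[1.0, -0.0, -0.002], [-0.0, -1.0, -0.0], [-0.002, 0.0, -1.0]]
force: [-0.2, 0.0, -0.7]
opening: 0.998
grasp_force: 0.0
```

```bash
python3 - <<'E'
from h import *
im,K,E,s=wrist();cv2.imwrite("pics/w4.png",im);print(s["position"],s["force"],s["opening"])
W=(im,K,E)
print(blob(*W,proj(K,E,(.484,.1305,.082)),60,"black",.082), circ(*W,(.484,.1305,.094),.033), proj(K,E,(.484,.1305,.082)))
print("red",blob(*W,proj(K,E,(.575,.0047,.034)),45,"red",.034),row(.575,.0047,.225))
E
```

```text
[0.48216644 0.13009784 0.2214724 ] [-0.19039856  0.00828634 -0.70599711] 0.9977038404742664
(array([251., 180.]), (218, 146, 68, 69), array([0.485 , 0.1311])) [(array([251.6, 180.9,  34.1]), array([0.487 , 0.1304])), (array([252.1, 175.9,  34.7]), array([0.4919, 0.1299]))] [251.53148252 181.00367865]
red (array([369.5,  84.5]), (340, 57, 61, 59), array([0.5773, 0.0056])) [0.0, 0.04, -0.0, 3.11, 4.18, -0.15]
```

View pics/w4.png

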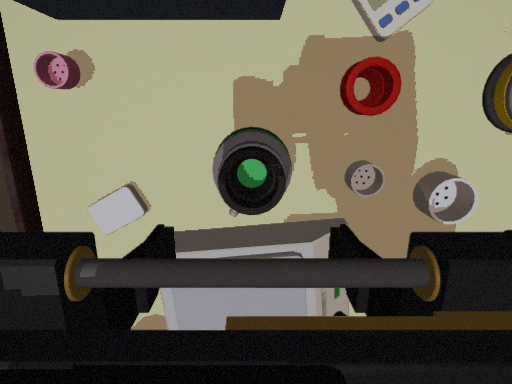

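The black cone sits level in the green receiver at (252,180), as predicted. Next is the red cone.

>>> send_rows --pt "0 0.04 0 3.13 4.17 0 1" --pt "0 0.04 0 3.13 4.17 0 1" --pt "0 0.04 0 3.13 4.17 0 1" --pt "0 0.04 0 3.13 4.17 0 1" --pt "0 0.04 0 3.13 4.17 4 1" --pt "0 0.04 0 3.13 4.17 4 1" --pt "0 0.04 0 3.13 4.17 4 1" --pt "0 0.04 0 3.13 4.17 4 1" --pt "0 0.04 0 3.13 4.17 4 1" --pt "0 0.04 0 3.13 4.17 4 1"

```text
time_s: 8.27
position: [0.5776, 0.0051, 0.1027]
tcp_rot: [[1.0, 0.0, 0.004], [0.0, -1.0, -0.0], [0.004, 0.0, -1.0]]
force: [-0.3, 0.1, -0.0]
opening: 0.999
grasp_force: 0.0
```

```bash
python3 - <<'E'
from h import *
W=wrist();s=W[3];im,K,E=W[:3];print(s["position"])
print("red",blob(im,K,E,proj(K,E,(.575,.0047,.034)),70,"red",.034),row(.5755,.005,.025))
E
```

```text
[0.57761555 0.00509123 0.10266816]
red (array([251.1, 208.8]), (214, 170, 76, 78), array([0.5746, 0.0057])) [0.01, -0.08, 0.0, -0.12, -0.0, 2.63]
```

>>> send_rows --pt "0 0 0 -0.04 0 1 1" --pt "0 0 0 -0.04 0 2 1" --pt "0 0 0 -0.04 0 2.58 1" --pt "0 0 0 -0.04 0 2.58 1" --pt "0 0 0 -0.04 0 2.58 1" --pt "0 0 0 -0.04 0 2.58 1" --pt "0 0 0 -0.04 0 2.58 0.4" --pt "0 0 0 -0.04 0 2.58 0.4" --pt "0 0 0 -0.04 0 2.58 0.4" --pt "0 0 0 -0.04 0 2.58 0.4" --pt "0 0 0 -0.04 0 2.58 0.4" --pt "0 0 0 -0.04 0 2.58 0.4" --pt "0 0 0 -0.04 0 2.58 0.4"

```text
time_s: 9.4
position: [0.5762, 0.005, 0.0251]
tcp_rot: [[1.0, -0.0, 0.004], [-0.0, -1.0, -0.0], [0.004, 0.0, -1.0]]
force: [-0.3, 0.0, 3.7]
opening: 0.663
grasp_force: 30.0
```

>>> send_rows --pt "0 0 0 0 0 -1 0.4" --pt "0 0 0 0 0 -5.5 0.4" --pt "0 0 0 0 0 -5.5 0.4" --pt "0 0 0 0 0 -5.5 0.4" --pt "0 0 0 0 0 -5.5 0.4" --pt "0 -0.05 0 -3.05 -4.18 -5.5 0.4" --pt "0 -0.05 0 -3.05 -4.18 -5.5 0.4" --pt "0 -0.05 0 -3.05 -4.18 -5.5 0.4" --pt "0 -0.05 0 -3.05 -4.18 -5.5 0.4" --pt "0 -0.05 0 -3.05 -4.18 -5.5 0.4" --pt "0 -0.05 0 -3.05 -4.18 -5.5 0.4" --pt "0 -0.05 0 -3.05 -4.18 -5.5 0.4"

```text
time_s: 10.4
position: [0.4847, 0.1303, 0.1893]
tcp_rot: [[1.0, 0.0, -0.0], [0.0, -1.0, -0.0], [-0.0, 0.0, -1.0]]
force: [0.5, 0.2, -1.3]
opening: 0.661
grasp_force: 30.0
```

```bash
python3 - <<'E'
from h import *
im,K,E,s=wrist();cv2.imwrite("pics/w5.png",im);print(s["position"],s["force"],s["opening"],row(.4845,.1305,.097))
E
```

```text
[0.48465563 0.13028001 0.18932317] [ 0.47431541  0.20059284 -1.33837297] 0.6606115933294938 [0.0, -0.0, -0.01, -0.02, -0.02, 3.08]
```

View pics/w5.png

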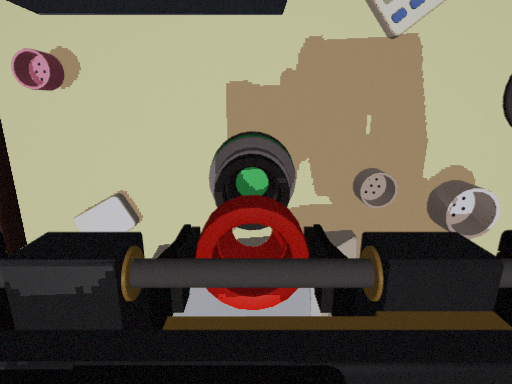

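Red at (253,250) is aligned with the stack at (252,185). I'll lower and seat it.

>>> send_rows --pt "0 0 0 -0.02 0 1 0.4" --pt "0 0 0 -0.02 0 1.8 0.4" --pt "0 0 0 -0.02 0 2.2 0.4" --pt "0 0 0 -0.02 0 2.5 0.4" --pt "0 0 0 -0.02 0 2.75 0.4" --pt "0 0 0 -0.02 0 2.95 0.4" --pt "0 0 0 -0.02 0 3.06 0.4" --pt "0 0 0 -0.02 0 3.08 0.4" --pt "0 0 0 -0.02 0 3.1 0.4" --pt "0 0 0 -0.02 0 3.1 0.4"

```text
time_s: 11.28
position: [0.4841, 0.1304, 0.0972]
tcp_rot: [[1.0, -0.0, 0.001], [-0.0, -1.0, -0.0], [0.001, 0.0, -1.0]]
force: [0.2, 0.3, -1.5]
opening: 0.665
grasp_force: 30.0
```

>>> send_rows --pt "0 0 0 0 0 0.03 0.4" --pt "0 0 0 0 0 0.03 0.4" --pt "0 0 0 0 0 0.03 0.8" --pt "0 0 0 0 0 0.0 1" --pt "0 0 0 0 0 -0.05 1" --pt "0 0 0 0 0 -0.05 1" --pt "0 0 0 0 0 -2 1" --pt "0 0 0 0 0 -5 1" --pt "0 0 0 0 0 -5 1" --pt "0 0 0 0 0 -5 1" --pt "0 0 0 0 0 -5 1" --pt "0 0 0 0 0 -5 1" --pt "0 0 0 0 0 -5 1"

```text
time_s: 12.37
position: [0.4824, 0.1305, 0.2456]
tcp_rot: [[1.0, -0.0, -0.003], [-0.0, -1.0, -0.0], [-0.003, 0.0, -1.0]]
force: [-0.2, -0.2, 0.5]
opening: 1.003
grasp_force: 0.0
```

```bash
python3 - <<'E'
from h import *
im,K,E,s=wrist();cv2.imwrite("pics/w6.png",im);print(s["position"],s["force"],s["opening"])
W=(im,K,E)
print(blob(*W,proj(K,E,(.484,.1305,.106)),60,"red",.106), proj(K,E,(.484,.1305,.106)))
p=(.4535,-.0904,.04);print("white",proj(K,E,p),blob(*W,proj(K,E,p),50,"white",.04),row(.4535,-.0904,.24))
E
```

```text
[0.48242538 0.13050238 0.24564411] [-0.23142282 -0.17721802  0.51598635] 1.0029683489575438
(array([251.9, 182. ]), (222, 152, 61, 61), array([0.4831, 0.1306])) [251.94538936 181.06701868]
white [432.70234381 192.51388388] (array([440.5, 193.5]), (418, 173, 46, 44), array([ 0.4522, -0.1001])) [0.0, 0.05, -0.0, -0.95, 7.36, 0.17]
```

View pics/w6.png

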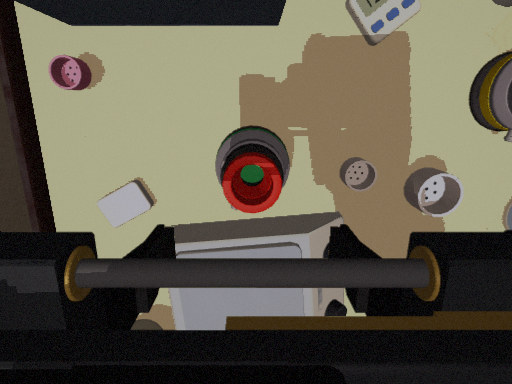

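Red is seated, concentric at (252,182). Next is the white funnel, at about (438,194) in this view.

>>> send_rows --pt "0 0.05 0 -0.95 7.4 0 1" --pt "0 0.05 0 -0.95 7.4 0 1" --pt "0 0.05 0 -0.95 7.4 0 1" --pt "0 0.05 0 -0.95 7.4 0 1" --pt "0 0.05 0 -0.95 7.4 0 1" --pt "0 0.05 0 -0.95 7.4 0 1" --pt "0 0.05 0 -0.95 7.4 3 1" --pt "0 0.05 0 -0.95 7.4 3 1" --pt "0 0.05 0 -0.95 7.4 3 1" --pt "0 0.05 0 -0.95 7.4 3 1" --pt "0 0.05 0 -0.95 7.4 3 1"

```text
time_s: 13.33
position: [0.4547, -0.0912, 0.1562]
tcp_rot: [[1.0, 0.0, 0.002], [0.0, -1.0, 0.001], [0.002, -0.001, -1.0]]
force: [-0.2, -0.5, 1.0]
opening: 0.999
grasp_force: 0.0
```

```bash
python3 - <<'E'
from h import *
im,K,E,s=wrist();cv2.imwrite("pics/w7.png",im);print(s["position"])
W=(im,K,E);p=(.4535,-.0904,.058)
print(proj(K,E,p),blob(*W,proj(K,E,p),60,"white",.05),circ(*W,p,.027,3),row(.4535,-.0904,.029))
E
```

```text
[ 0.45467577 -0.09119017  0.15621905]
[251.13744876 195.88376474] (array([251.2, 189.6]), (222, 164, 59, 45), array([ 0.4571, -0.0904])) [(array([250.9, 190.1,  28.6]), array([ 0.4587, -0.0902])), (array([250.4, 185.1,  28.1]), array([ 0.4631, -0.0898]))] [0.01, -0.05, 0.01, -0.09, -0.04, 4.28]
```

View pics/w7.png

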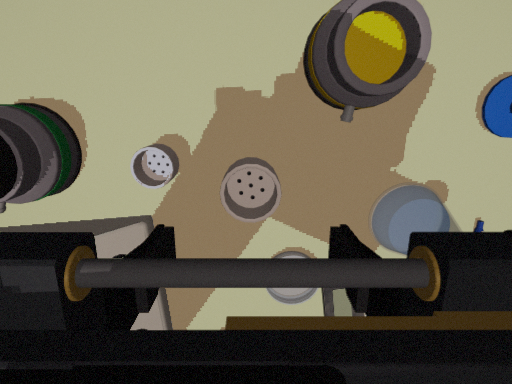

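The funnel rim is at (251,192), between the fingers, and the small look-alike at (155,166) is well clear. I'll descend and grip.

>>> send_rows --pt "0 -0.03 0 -0.05 -0.03 1.2 1" --pt "0 -0.03 0 -0.05 -0.03 2.4 1" --pt "0 -0.03 0 -0.05 -0.03 3.4 1" --pt "0 -0.03 0 -0.05 -0.03 4.2 1" --pt "0 -0.03 0 -0.05 -0.03 4.2 1" --pt "0 -0.03 0 -0.05 -0.03 4.2 1" --pt "0 -0.03 0 -0.05 -0.03 4.2 0.4" --pt "0 -0.03 0 -0.05 -0.03 4.2 0.4" --pt "0 -0.03 0 -0.05 -0.03 4.2 0.4" --pt "0 -0.03 0 -0.05 -0.03 4.2 0.4" --pt "0 -0.03 0 -0.05 -0.03 4.2 0.4" --pt "0 -0.03 0 -0.05 -0.03 4.2 0.4" --pt "0 -0.03 0 -0.05 -0.03 4.2 0.4"

```text
time_s: 14.47
position: [0.4541, -0.0907, 0.0311]
tcp_rot: [[1.0, -0.0, 0.002], [-0.0, -1.0, -0.0], [0.002, 0.0, -1.0]]
force: [-0.2, 0.3, 5.6]
opening: 0.621
grasp_force: 30.0
```

>>> send_rows --pt "0 0 0 0 0 -1 0.4" --pt "0 0 0 0 0 -6 0.4" --pt "0 0 0 0 0 -6 0.4" --pt "0 0 0 0 0 -6 0.4" --pt "0 0 0 0 0 -6 0.4" --pt "0 -0.03 0 1 -7.37 -6 0.4" --pt "0 -0.03 0 1 -7.37 -6 0.4" --pt "0 -0.03 0 1 -7.37 -6 0.4" --pt "0 -0.03 0 1 -7.37 -6 0.4" --pt "0 -0.03 0 1 -7.37 -6 0.4" --pt "0 -0.03 0 1 -7.37 -6 0.4" --pt "0 -0.03 0 1 -7.37 -6 0.4" --pt "0 -0.03 0 1 -7.37 -6 0.4" --pt "0 -0.03 0 1 -7.37 -6 0.4" --pt "0 -0.03 0 1 -7.37 -6 0.4"

```text
time_s: 15.72
position: [0.4834, 0.1292, 0.2103]
tcp_rot: [[1.0, -0.002, -0.003], [-0.002, -1.0, -0.0], [-0.003, 0.0, -1.0]]
force: [0.1, 0.1, -0.8]
opening: 0.62
grasp_force: 30.0
```

```bash
python3 - <<'E'
from h import *
im,K,E,s=wrist();cv2.imwrite("pics/w8.png",im);print(s["position"],s["force"],s["opening"],row(.4838,.1305,.127))
E
```

```text
[0.48335388 0.12916559 0.21031775] [ 0.13038316  0.12608441 -0.80476846] 0.6198318261445622 [0.0, 0.03, -0.03, 0.02, -0.05, 2.78]
```

View pics/w8.png

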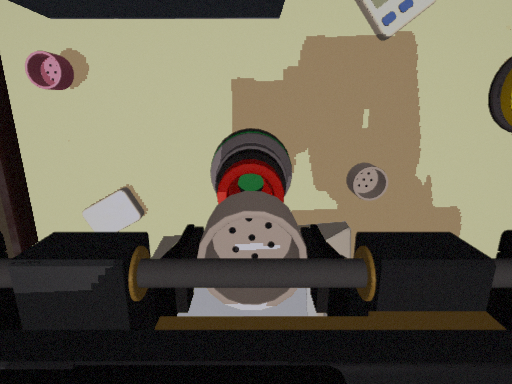

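The funnel at (252,248) is in line with the red cone at (251,190). I'll lower it.

>>> send_rows --pt "0 0.03 -0.03 0.02 -0.04 0.8 0.4" --pt "0 0.03 -0.03 0.02 -0.04 1.4 0.4" --pt "0 0.03 -0.03 0.02 -0.04 1.9 0.4" --pt "0 0.03 -0.03 0.02 -0.04 2.3 0.4" --pt "0 0.03 -0.03 0.02 -0.04 2.55 0.4" --pt "0 0.03 -0.03 0.02 -0.04 2.7 0.4" --pt "0 0.03 -0.03 0.02 -0.04 2.78 0.4" --pt "0 0.03 -0.03 0.02 -0.04 2.82 0.4" --pt "0 0.03 -0.03 0.02 -0.04 2.82 0.4"

```text
time_s: 16.52
position: [0.4839, 0.1309, 0.1272]
tcp_rot: [[1.0, 0.003, 0.001], [0.003, -1.0, -0.001], [0.001, 0.001, -1.0]]
force: [-2.5, -2.2, 4.3]
opening: 0.62
grasp_force: 30.0
```

>>> send_rows --pt "0 0 0 0 0 0.03 0.4" --pt "0 0 0 0 0 0.03 0.4" --pt "0 0 0 0 0 0.0 0.8" --pt "0 0 0 0 0 0.0 1" --pt "0 0 0 0 0 -0.05 1" --pt "0 0 0 0 0 -0.05 1" --pt "0 0 0 0 0 -2 1" --pt "0 0 0 0 0 -5 1" --pt "0 0 0 0 0 -5 1" --pt "0 0 0 0 0 -5 1" --pt "0 0 0 0 0 -5 1" --pt "0 0 0 0 0 -5 1" --pt "0 0 0 0 0 -5 1"

```text
time_s: 17.6
position: [0.4831, 0.1317, 0.2751]
tcp_rot: [[1.0, 0.003, -0.001], [0.003, -1.0, -0.0], [-0.001, 0.0, -1.0]]
force: [0.4, 0.0, -0.1]
opening: 1.0
grasp_force: 0.0
```

```bash
python3 - <<'E'
from h import *
im,K,E,s=wrist();print(s["position"])
a=im[80:300,140:370]
c=optics.capture("scene")["image"][150:260,165:280];cv2.imwrite("pics/w9.png",np.hstack([cv2.resize(a,(420,400)),cv2.resize(c,(380,400))]))
W=(im,K,E);print(proj(K,E,(.484,.1305,.154)),blob(*W,proj(K,E,(.484,.1305,.14)),45,"white",.14),circ(*W,(.484,.1305,.154),.027,3))
p=(.526,-.334,.016);print(row(.526,-.334,.2755),row(.42,-.05,.2755))
E
```

```text
[0.48310865 0.13168648 0.27506463]
[253.21272897 186.69036943] (array([253.2, 184.8]), (224, 158, 59, 56), array([0.4823, 0.1305])) [(array([252.4, 170.4,  29.1]), array([0.4996, 0.1313])), (array([252.9, 178.4,  26.6]), array([0.492 , 0.1308])), (array([253.1, 183.4,  25.8]), array([0.4872, 0.1306]))]
[0.0, 0.04, 0.03, 1.4, 15.52, -0.05] [0.0, 0.04, 0.03, -2.11, 6.05, -0.04]
```

View pics/w9.png

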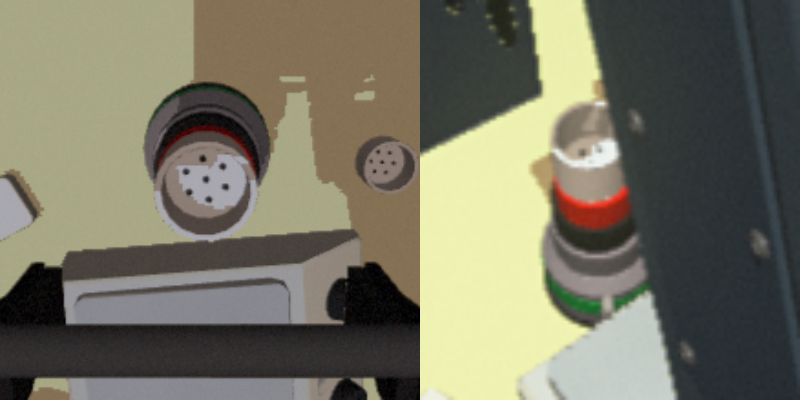

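The stack stands upright: green, black, red and white with no gap or tilt. The funnel is centred at (253,187), as predicted. Now the lid.

>>> send_rows --pt "0 0.04 0.03 1.4 15.5 0 1" --pt "0 0.04 0.03 1.4 15.5 0 1" --pt "0 0.04 0.03 1.4 15.5 0 1" --pt "0 0.04 0.03 1.4 15.5 0 1" --pt "0 0.04 0.03 1.4 15.5 0 1" --pt "0 0.04 0.03 1.4 15.5 0 1" --pt "0 0.04 0.03 1.4 15.5 0 1" --pt "0 0.04 0.03 1.4 15.5 0 1" --pt "0 0.04 0.03 1.4 15.5 0 0.6" --pt "0 0.04 0.03 1.4 15.5 0 0.6" --pt "0 0.04 0.03 1.4 15.5 0 0.6" --pt "0 0.04 0.03 1.4 15.5 3 0.6" --pt "0 0.04 0.03 1.4 15.5 3 0.6" --pt "0 0.04 0.03 1.4 15.5 3 0.6" --pt "0 0.04 0.03 1.4 15.5 3 0.6" --pt "0 0.04 0.03 1.4 15.5 3 0.6" --pt "0 0.04 0.03 1.4 15.5 3 0.6"

```text
time_s: 19.12
position: [0.5285, -0.3334, 0.188]
tcp_rot: [[1.0, 0.001, 0.007], [0.001, -1.0, -0.002], [0.007, 0.002, -1.0]]
force: [1.0, -0.4, 0.8]
opening: 0.602
grasp_force: 0.0
```

```bash
python3 - <<'E'
from h import *
im,K,E,s=wrist();cv2.imwrite("pics/w10.png",im);print(s["position"])
W=(im,K,E);p=(.526,-.334,.0145)
print(proj(K,E,p),blob(*W,proj(K,E,p),60,"blue",.016),circ(*W,(.526,-.334,.017),.029,3),circ(*W,(.526,-.334,.04),.009,3),row(.526,-.334,.0195))
E
```

```text
[ 0.52854835 -0.33343032  0.18797381]
[252.12699639 179.00391467] (array([254.2, 176.5]), (229, 152, 51, 50), array([ 0.5292, -0.3362])) [(array([254.4, 176.6,  26. ]), array([ 0.5292, -0.3364]))] [(array([253.9, 180.4,   9.6]), array([ 0.5303, -0.3357]))] [0.03, -0.09, 0.01, -0.14, -0.0, 5.63]
```

View pics/w10.png

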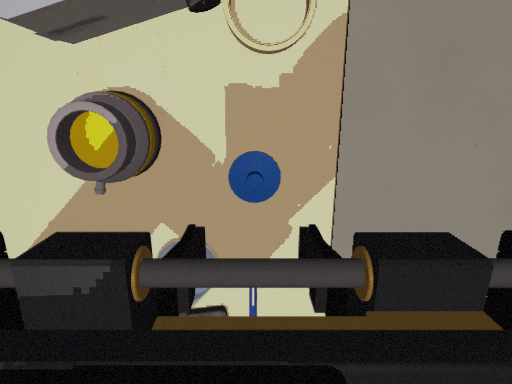

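The lid's disc is at (254,177) with its knob at (254,180), clear of the flask. I'll go lower and re-measure.

>>> send_rows --pt "0.02 -0.05 0 -0.02 0.07 1.3 0.6" --pt "0.02 -0.05 0 -0.02 0.07 2.6 0.6" --pt "0.02 -0.05 0 -0.02 0.07 3.4 0.6" --pt "0.02 -0.05 0 -0.02 0.07 3.4 0.6" --pt "0.02 -0.05 0 -0.02 0.07 3.4 0.6" --pt "0.02 -0.05 0 -0.02 0.07 3.4 0.6"

```text
time_s: 19.67
position: [0.529, -0.3365, 0.0868]
tcp_rot: [[1.0, 0.0, 0.004], [0.0, -1.0, -0.002], [0.004, 0.002, -1.0]]
force: [-0.0, -0.4, 0.5]
opening: 0.598
grasp_force: 0.0
```

```bash
python3 - <<'E'
from h import *
im,K,E,s=wrist();print(s["position"],s["tcp_rot"][2])
W=(im,K,E);p=(.528,-.335,.0145)
print(blob(*W,proj(K,E,p),70,"blue",.016),circ(*W,(.528,-.335,.017),.029,3),circ(*W,(.528,-.335,.04),.009,3),row(.528,-.335,.0195))
E
```

```text
[ 0.52895144 -0.33646297  0.08679687] [ 0.00391722  0.0018001  -0.99999071]
(array([251.7, 204. ]), (216, 169, 72, 70), array([ 0.5292, -0.3364])) [(array([251.9, 204.6,  36.5]), array([ 0.529 , -0.3366]))] [] [0.03, -0.05, 0.0, -0.05, -0.06, 2.25]
```

>>> send_rows --pt "0.02 -0.03 0 0 0 1 0.6" --pt "0.02 -0.03 0 0 0 1.8 0.6" --pt "0.02 -0.03 0 0 0 2.2 0.6" --pt "0.02 -0.03 0 0 0 2.2 0.6" --pt "0.02 -0.03 0 0 0 2.2 0.6" --pt "0.02 -0.03 0 0 0 2.2 0.1" --pt "0.02 -0.03 0 0 0 2.2 0.1" --pt "0.02 -0.03 0 0 0 2.2 0.1" --pt "0.02 -0.03 0 0 0 2.2 0.1" --pt "0.02 -0.03 0 0 0 2.2 0.1" --pt "0.02 -0.03 0 0 0 2.2 0.1" --pt "0.02 -0.03 0 0 0 2.2 0.1" --pt "0.02 -0.03 0 0 0 2.2 0.1" --pt "0.02 -0.03 0 0 0 2.2 0.1"

```text
time_s: 20.88
position: [0.5275, -0.3359, 0.0185]
tcp_rot: [[1.0, -0.0, -0.002], [-0.0, -1.0, 0.002], [-0.002, -0.002, -1.0]]
force: [-0.3, -1.6, 3.7]
opening: 0.191
grasp_force: 30.4
```

>>> send_rows --pt "0 0 0 0 0 -0.5 0.1" --pt "0 0 0 0 0 -1.5 0.1" --pt "0 0 0 0 0 -7 0.1" --pt "0 0 0 0 0 -7 0.1" --pt "0 0 0 0 0 -7 0.1" --pt "0 0 0 0 0 -7 0.1" --pt "0 0 0 0 0 -7 0.1" --pt "0 0 0 -0.5 -5 -7 0.1" --pt "0 0 0 -0.5 -5 -7 0.1" --pt "0 0 0 -0.5 -5 -7 0.1" --pt "0 0 0 -0.5 -5 -7 0.1" --pt "0 0 0 -0.5 -5 -7 0.1"

```text
time_s: 21.88
position: [0.5098, -0.1792, 0.2275]
tcp_rot: [[1.0, 0.004, -0.008], [0.004, -1.0, 0.009], [-0.008, -0.009, -1.0]]
force: [-0.5, -0.7, -0.6]
opening: 0.19
grasp_force: 30.6
```

>>> send_rows --pt "0 0 0 -1 -10.57 0 0.1" --pt "0 0 0 -1 -10.57 0 0.1" --pt "0 0 0 -1 -10.57 0 0.1" --pt "0 0 0 -1 -10.57 0 0.1" --pt "0 0 0 -1 -10.57 0 0.1" --pt "0 0 0 -1 -10.57 0 0.1" --pt "0 0 0 -1 -10.57 0 0.1" --pt "0 0 0 -1 -10.57 0 0.1" --pt "0 0 0 -1 -10.57 0 0.1" --pt "0 0 0 -1 -10.57 0 0.1" --pt "0 0 0 -1 -10.57 0 0.1" --pt "0 0 0 -1 -10.57 0 0.1" --pt "0 0 0 -1 -10.57 0 0.1"

```text
time_s: 22.97
position: [0.483, 0.1298, 0.2296]
tcp_rot: [[1.0, -0.002, -0.003], [-0.002, -1.0, 0.003], [-0.003, -0.003, -1.0]]
force: [-0.1, -0.2, -0.6]
opening: 0.194
grasp_force: 30.6
```

```bash
python3 - <<'E'
from h import *
im,K,E,s=wrist();print(s["position"],s["force"],s["opening"],s["grasp_force"],s["tcp_rot"][2])
W=(im,K,E);z=s["position"][2]-.004;p=(*s["position"][:2],z)
print(proj(K,E,p),blob(*W,proj(K,E,p),90,"blue",z),row(.4825,.131,.1605))
cv2.imwrite("pics/w11.png",im)
E
```

```text
[0.48304988 0.12980437 0.22958883] [-0.0716862  -0.20152623 -0.6036132 ] 0.1944361716306914 30.591773524638484 [-0.00292394 -0.00329075 -0.99999031]
[251.8946778  239.16094035] (array([252. , 229.5]), (203, 189, 99, 70), array([0.489 , 0.1297])) [-0.04, 0.03, -0.03, -0.01, -0.03, 2.3]
```

View pics/w11.png

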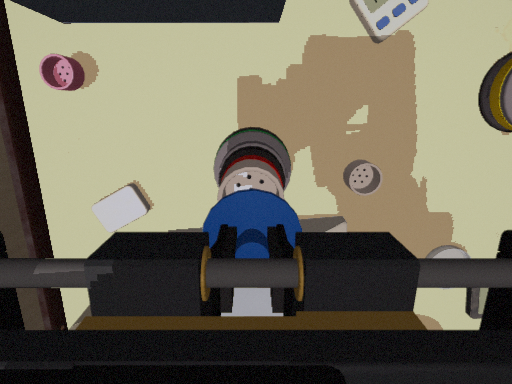

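The lid hangs level at (252,238), directly over the funnel. I'll lower it.

>>> send_rows --pt "-0.03 0.03 -0.03 -0.01 -0.03 0.8 0.1" --pt "-0.03 0.03 -0.03 -0.01 -0.03 1.4 0.1" --pt "-0.03 0.03 -0.03 -0.01 -0.03 1.7 0.1" --pt "-0.03 0.03 -0.03 -0.01 -0.03 1.9 0.1" --pt "-0.03 0.03 -0.03 -0.01 -0.03 2.05 0.1" --pt "-0.03 0.03 -0.03 -0.01 -0.03 2.18 0.1" --pt "-0.03 0.03 -0.03 -0.01 -0.03 2.28 0.1" --pt "-0.03 0.03 -0.03 -0.01 -0.03 2.31 0.1" --pt "-0.03 0.03 -0.03 -0.01 -0.03 2.31 0.1"

```text
time_s: 23.77
position: [0.4826, 0.1323, 0.1608]
tcp_rot: [[1.0, 0.003, 0.001], [0.003, -1.0, 0.001], [0.001, -0.001, -1.0]]
force: [-0.1, -0.3, 0.6]
opening: 0.192
grasp_force: 30.6
```

>>> send_rows --pt "0 0 0 0 0.03 0.03 0.1" --pt "0 0 0 0 0.03 0.04 0.1" --pt "0 0 0 0 0.03 0.04 0.1"

```text
time_s: 24.02
position: [0.4828, 0.1319, 0.1604]
tcp_rot: [[1.0, 0.002, 0.002], [0.002, -1.0, 0.002], [0.002, -0.002, -1.0]]
force: [-1.0, 1.4, 4.8]
opening: 0.195
grasp_force: 31.1
```

>>> send_rows --pt "0 0 0 0 0 0 0.4" --pt "0 0 0 0 0 0 0.6" --pt "0 0 0 0 0 0 0.6" --pt "0 0 0 0 0 0 0.6" --pt "0 0 0 0 0 -2 0.6" --pt "0 0 0 0 0 -5 0.6" --pt "0 0 0 0 0 -5 0.6" --pt "0 0 0 0 0 -5 0.6" --pt "0 0 0 0 0 -5 0.6" --pt "0 0 0 0 0 -5 0.6" --pt "0 0 0 0 0 -5 0.6"

```text
time_s: 24.93
position: [0.4811, 0.1313, 0.308]
tcp_rot: [[1.0, 0.002, -0.003], [0.002, -1.0, 0.001], [-0.003, -0.001, -1.0]]
force: [0.4, -1.0, -0.7]
opening: 0.601
grasp_force: 0.0
```

```bash
python3 - <<'E'
from h import *
im,K,E,s=wrist();print(s["position"])
W=(im,K,E);p=(.4835,.1305,.157)
print(proj(K,E,p),blob(*W,proj(K,E,p),60,"blue",.157),circ(*W,(.4835,.1305,.159),.029,3))
a=im[80:300,140:370]
c=optics.capture("scene")["image"][120:260,165:280];cv2.imwrite("pics/w12.png",np.hstack([cv2.resize(a,(420,480)),cv2.resize(c,(380,480))]))
E
```

```text
[0.48111296 0.13125749 0.30801194]
[252.8250959  177.72586423] (array([251.3, 176.1]), (224, 150, 55, 55), array([0.4852, 0.1321])) [(array([251.9, 177.1,  27.8]), array([0.4846, 0.1315])), (array([253.1, 153.1,  31.1]), array([0.5091, 0.1303])), (array([252.9, 162.1,  25.6]), array([0.5001, 0.1305]))]
```

View pics/w12.png

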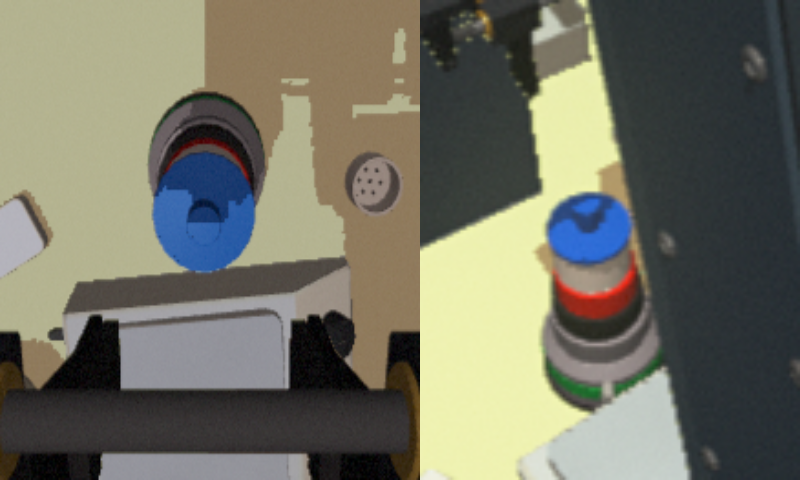

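The lid lies flat and centred on the funnel, at wrist (251,177), and the stack is upright with the arm clear. I'll hand it in.

```bash
python3 -c "
from rig import bot
print(bot.hand_in())"
```

```text
the job is handed in; nothing more can be done
None
```

The filter is assembled upright on the green-banded receiver in the order asked (black cone, red cone, white funnel, blue lid), with every part looking seated in the last camera views; I handed it in at about 25 s of the 122 s allowed, with nothing done to the yellow-banded receiver, flask or timer.

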